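Stack the reactor's rings on the stand post

ROBOT

A 6-joint arm with a two-finger parallel gripper is mounted at the origin on the work surface. World frame = base frame: x ahead of the robot, y to its left, z up, the work surface at z = 0. Lengths are in m, angles in rad, forces in N, time in s.
With the tool pointing down it reaches from about 0.25 to 0.725 m from the base axis. Payload 4 kg.
Tool frame: the origin (TCP) lies midway between the tips of the shut fingers; the grasp point (between the pads) lies 19 mm behind it; z points along the fingers, y is the line along which they close (so a half turn about z gives the same grasp; the last joint's range is limited). The gripper opens to 85 mm and grips with 20 to 120 N. Pads are 22 mm wide; open, the fingers measure 114 mm over their backs; the gripper's body (76 mm by 85 mm) begins 54 mm behind the grasp point. The pads swing forward as they close: fully open they stand 13 mm farther back than shut.
Start: joints at [-1.184, 0.241, 0.005, 1.335, 0, 1.571], TCP at [0.189, -0.463, 0.231] pointing down, gripper open.
Joint ranges: [-2.72, 2.72], [-1.05, 1.87], [-1.09, 1.28], [-1.99, 2.15], [-1.42, 1.44], [-3.14, 3.14]. Speed limits (rad/s): [2.79, 2.79, 3.14, 3.14, 3.14, 3.14].

INTERFACE

Orientations are given as a unit quaternion [x, y, z, w].
In Python, from workcell import get_obs, camera, job_done, silhouettes gives the robot as it stands. The module is installed in compiled form; this text tells all that it offers.
- The arm moves only by the tool drive_tool, never from a script. Its argument "increments" is a list of rows, each a list of 3 entries, a list of its own where there are three numbers: the shift along the world's x, y, z in mm, then the turn, a rotation vector about the world's x, y, z in degrees, then the opening, from 0 (shut) to 1 (fully open). A call has 1 to 8 rows; each row shifts and turns the commanded pose from where the row before left it; what a row does not reach is not made up. A row lasts 1/12 s, in which the tool goes at most 41.7 mm and 7.16 degrees, less where a joint would pass 70% of its speed; a pose out of reach is approached as far as the arm can. A call is refused whole if a number of a shift passes 41.7 or a number of a turn 7.16, either way. A call with a gripper value outside its range is refused whole. The fingers move at their own pace and stop on an object; the grip force is fixed at half the most. Time passes only in rows, so rows that do not move let the fingers close. It gives the time, the measured TCP pose, the force, the opening and the grip force at its end, in the units of the state.
- get_obs(): the state, without advancing time (a new reading comes with each control period).
- camera(name): name is "scene" or "side" or "wrist"; returns a dict with "image" (400x640x3 uint8, red, green, blue), "K" (3x3 intrinsics, pixels), "k1" (the pictures are not rectified: a ray, as slopes to the right and down, at radius r is drawn at 1 + k1 r^2 times it, then the intrinsics apply), "view" (4x4, takes a point from world to camera coordinates). Camera axes: x right, y down, z forward; pixel columns grow to the right and rows downward; lengths in m; the calibration is good to about 2 mm. A picture is of the moment at which its call begins. There is no depth.
- job_done(): hands the job in; it is judged then, once.
Trained networks look in a picture, given as the dict that the camera call returned (one of the last four; its "shot" number tells which), for a name from the list of things; names that differ only in an ending like _2 or _b are one class to them, and where a whole thing is asked for, a point or a joint stands for the part that bears it (a point fixed in the world has none). Each returns a list of dicts, best first, with "conf" (0 to 1); they miss things now and then, are a little off and sometimes report something else, mostly with a low value. They report only what shows in the picture. A call takes as long as a camera call. They do not tell look-alikes from the thing itself.
- silhouettes(query, picture): "region" (400x640 bool, what is visible of it) and "bbox" ([left, top, right, bottom] in pixels, round what is visible of it).
The state is a dict: "clock": time; "joint_pos": joint angles; "joint_vel": joint speeds; "tau": joint torques, N m; "eef_pos": TCP position; "tool_rot": TCP orientation; "ft_force": force on the tool from outside, world axes, zero at the start; "ft_torque": the same for the moment, N m; "grip_width": finger opening in m; "grasp_force": force on a finger pad.
Only numpy, scipy, OpenCV 4.12 (cv2) and the standard library are available. Lean on these libraries where they do the work, as an engineer would, in place of code of your own. Each camera call takes 0.05 s, during which the arm holds its last target. There are 200 camera calls.

TASK

In the fume hood, park the pressure reactor's two steel rings on the short post of the white stand: first the wide, low ring, fully home on the white base, then the narrow, tall collar over the same post, resting flat on the wide ring. Lower each ring down the post before letting it go rather than dropping it from the top. Leave the solid steel disc, which has no hole, where it lies.

Things in the scene. Friction and masses are not known exactly. Their poses are not given: they have to be found in the camera images.
- flange_ring: wide, low steel ring lying flat on the bench: outside diameter 56 mm, bore 32 mm, height 20 mm, 0.26 kg. Origin at the centre of its underside, z up along the bore.
- tall_collar: narrow, tall steel collar standing on its end on the bench: outside diameter 42 mm, bore 28 mm, height 26 mm, 0.16 kg. Origin at the centre of its underside, z up along the bore.
- blank_disc: solid steel disc without a hole, lying flat, not to be used: diameter 56 mm, height 20 mm. Origin at the centre of its underside.
- post_foot (a point): foot of the upright steel post of the white stand: on the post's axis at the top face of the white base, z up. The fixed base is 150 mm (along x) by 100 mm, 20 mm high; the post in its middle is 16 mm thick and ends 54 mm above this point, its last 10 mm tapering to 6 mm. At home the wide ring's origin is here and the collar's 20 mm higher, with 6 to 8 mm of sideways play.
Mind the look-alikes: they are no part of the job. Of the things that look like the part that bears post_foot, take the one that is nearest to the robot's base at the start.

How it is judged:
On the way, in this order (a step that is already met when the one before it is completed fails the run):
1. the wide ring is fully home on the post (horizontal distance between flange_ring and post_foot below 0.012 m and z of flange_ring in the frame of post_foot between -0.004 and 0.004 m and angle between flange_ring's own z axis and vertical below 0.12 rad), for 0.2 s.
2. the tall collar is on the post, home on the wide ring (all of step 1 and horizontal distance between tall_collar and post_foot below 0.012 m and z of tall_collar in the frame of post_foot between 0.016 and 0.024 m and angle between tall_collar's own z axis and vertical below 0.12 rad), for 0.2 s.
At the end, for the whole second after the job is handed in: Around the post, the wide ring is flat on the white base and the collar flat on the wide ring (undersides 0 and 20 mm above the base, within 4 mm), both within 12 mm of the post axis, within 7 degrees of level and at rest; the solid disc is within 30 mm of its start (all of step 2 and linear speed of each of flange_ring, tall_collar below 0.02 m/s and distance of blank_disc from where it was at the start of the episode below 0.03 m); the robot touches nothing.
It fails at once if the wide ring is dropped down the post (faster than 0.8 m/s) (horizontal distance between flange_ring and post_foot below 0.02 m and z of flange_ring in the frame of post_foot below 0.05 m and linear speed of flange_ring above 0.8 m/s).
It fails at once if the collar is dropped down the post (faster than 0.8 m/s) (horizontal distance between tall_collar and post_foot below 0.02 m and z of tall_collar in the frame of post_foot below 0.05 m and linear speed of tall_collar above 0.8 m/s).
It fails at once if the solid disc is moved by more than 30 mm (distance of blank_disc from where it was at the start of the episode above 0.03 m).
It also fails if it takes over 51 s, if anything falls off the work surface, if the arm or the gripper's body presses on something with over 40 N, if the wrist force passes 120 N, or if a joint passes its speed limit or range.

## Working session

There is one attempt and no reset: what is moved stays moved. The work goes in short steps, Python scripts to look and compute and a tool call to move; the robot and the scene stay as the last step left them, time stands still between calls to the robot, and variables do not carry over. Pictures are saved under pics/ and viewed, at most 10 in all, crops included, and the job is handed in when it is done.

Besides the shell and the picture viewer there is one more tool, called after ">>>" as name(argument=value, ...) on one line, values as JSON. drive_tool: Moves the arm, as the interface text tells. Its arguments: {"type":"object","properties":{"increments":{"type":"array"}},"required":["increments"]}

```bash
mkdir -p pics; cat > h.py <<'E'
import numpy as np, cv2
from workcell import get_obs, camera, job_done, silhouettes
def ray(c,u,v):
    K=c["K"];d=np.array([(u-K[0,2])/K[0,0],(v-K[1,2])/K[1,1]]);p=d.copy()
    for _ in range(30): p=d/(1+c["k1"]*(p@p))
    V=np.array(c["view"]);R=V[:3,:3]
    return -R.T@V[:3,3], R.T@np.r_[p,1]
def at(c,u,v,z):
    o,d=ray(c,u,v); return o+d*(z-o[2])/d[2]
def proj(c,P):
    V=np.array(c["view"]);q=(np.c_[P,np.ones(len(P))]@V.T)[:,:3];s=q[:,:2]/q[:,2:]
    s=s*(1+c["k1"]*(s**2).sum(1))[:,None];K=c["K"]
    return np.c_[s[:,0]*K[0,0]+K[0,2],s[:,1]*K[1,1]+K[1,2]]
E
python3 - <<'E'
from h import *
o=get_obs();print(o["clock"],o["eef_pos"],o["tool_rot"],o["grip_width"])
ims=[]
for n in("scene","side"):
    c=camera(n);im=c["image"][:,:,::-1].copy();cv2.imwrite(f"pics/{n}0.png",im)
    print(n,ray(c,320,200))
    for q in("flange_ring","tall_collar","blank_disc","post_foot"):
        for s in silhouettes(q,c):
            b=s["bbox"];print(q,round(s["conf"],2),b,np.round(at(c,(b[0]+b[2])/2,(b[1]+b[3])/2,.01),3))
E
```

```text
0.0 [ 0.18837374 -0.46248996  0.230428  ] [ 9.81362207e-01  1.92164435e-01 -1.82916100e-04 -1.00727982e-03] 0.08542639313507755
scene (array([ 0.97005908, -0.40747284,  0.76128363]), array([-0.41310243,  0.51562469, -0.75088355]))
flange_ring 0.91 [198.3, 217.2, 227.6, 246.9] [ 0.436 -0.123  0.01 ]
tall_collar 0.72 [152.5, 262.3, 173.4, 285.9] [ 0.441 -0.265  0.01 ]
blank_disc 0.86 [220.1, 289.2, 250.0, 318.2] [ 0.605 -0.211  0.01 ]
post_foot 0.82 [334.8, 137.4, 404.9, 177.5] [0.56 0.31 0.01]
post_foot 0.77 [349.0, 93.6, 403.3, 121.9] [0.447 0.503 0.01 ]
post_foot 0.64 [293.4, 166.7, 362.6, 221.0] [0.559 0.136 0.01 ]
side (array([0.10360141, 0.85073604, 0.53998397]), array([ 0.45091731, -0.75373308, -0.47822901]))
flange_ring 0.84 [391.0, 187.6, 407.9, 204.4] [ 0.432 -0.117  0.01 ]
tall_collar 0.55 [405.6, 172.0, 422.4, 179.9] [ 0.442 -0.26   0.01 ]
tall_collar 0.33 [351.3, 164.9, 370.4, 176.2] [ 0.594 -0.21   0.01 ]
blank_disc 0.76 [350.8, 166.3, 368.1, 177.7] [ 0.593 -0.199  0.01 ]
post_foot 0.93 [223.0, 240.9, 310.3, 293.7] [0.548 0.318 0.01 ]
post_foot 0.79 [186.2, 319.0, 298.1, 393.6] [0.442 0.52  0.01 ]
post_foot 0.78 [280.3, 206.7, 354.6, 251.1] [0.535 0.14  0.01 ]
```

View pics/scene0.png

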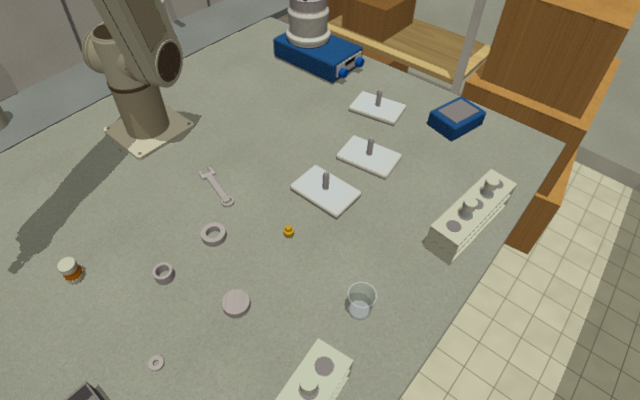

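View pics/side0.png

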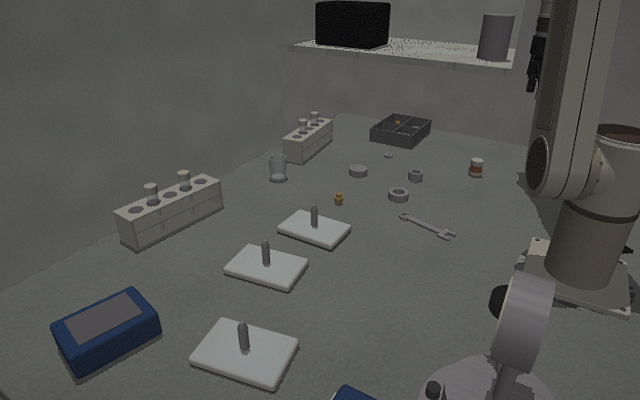

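The pictures show three white stands, of which the lower one (scene ~326,190) is the nearest. The wide ring is at (213,233), the collar at (163,273) and the disc at (236,303). Next I fit the models to the silhouettes in both views.

```bash
cat >> h.py <<'E'
from scipy.optimize import minimize, least_squares
t=np.linspace(0,2*np.pi,48,endpoint=False)
def cyl(r,h): return np.vstack([np.c_[r*np.cos(t),r*np.sin(t),0*t+z] for z in(0,h)])
def box(a,b,z0,z1): return np.array([[x,y,z] for x in(-a,a) for y in(-b,b) for z in(z0,z1)])
def bb(p): return np.r_[p.min(0),p.max(0)]
def fit(obs,P,x0,z=0.):  # obs: list of (cam,bbox)
    f=lambda x: np.concatenate([bb(proj(c,P+[x[0],x[1],z]))-np.array(b)+[0,0,-.0,-.0] for c,b in obs])
    s=least_squares(f,x0,loss="soft_l1"); return s.x,f(s.x)
E
python3 - <<'E'
from h import *
stand=np.vstack([box(.075,.05,-.02,0),cyl(.003,.054)])
M={"flange_ring":(cyl(.028,.02),0,(.436,-.12)),"tall_collar":(cyl(.021,.026),0,(.441,-.262)),"blank_disc":(cyl(.028,.02),0,(.6,-.205)),"post_foot":(stand,.02,(.55,.14))}
C=[camera("scene"),camera("side")]
for q,(P,z,x0) in M.items():
    ob=[]
    for c in C:
        S=silhouettes(q,c)
        e=bb(proj(c,P+[*x0,z]))
        S=[s for s in S if np.abs(e-s["bbox"]).max()<25]
        S and ob.append((c,S[0]["bbox"]))
        if S:
            print(q,"1view",*[np.round(a,3) for a in fit(ob[-1:],P,x0,z)])
    x,r=fit(ob,P,x0,z);print(q,"both",np.round(x,4))
# post tip and foot by hand pixels
print("post tip",at(C[0],325.5,173,.074),at(C[1],314,206.5,.074))
print("wrench",at(C[0],228,203,.003),at(C[0],205,170,.003))
E
```

```text
flange_ring 1view [ 0.44  -0.125] [-0.965  0.422  0.996 -0.433]
flange_ring 1view [ 0.434 -0.126] [ 0.118  0.548 -0.118 -0.464]
flange_ring both [ 0.4369 -0.126 ]
tall_collar 1view [ 0.449 -0.263] [-1.165  0.135  1.226 -0.161]
tall_collar 1view [ 0.443 -0.262] [-0.794 -4.521  0.782  1.603]
tall_collar both [ 0.4468 -0.2637]
blank_disc 1view [ 0.604 -0.209] [ 0.085 -0.289 -0.087  0.272]
blank_disc 1view [ 0.597 -0.205] [-0.5   -1.035  0.496  0.771]
blank_disc both [ 0.6026 -0.2092]
post_foot 1view [0.547 0.148] [-1.867 -0.35   1.802  0.138]
post_foot 1view [0.543 0.139] [ 0.805 -0.712 -0.819  0.798]
post_foot both [0.5434 0.1433]
post tip [0.54786547 0.13711427 0.074     ] [0.53866442 0.1497237  0.074     ]
wrench [ 0.39153662 -0.03929965  0.003     ] [ 0.26072171 -0.00272531  0.003     ]
```

>>> drive_tool(increments=[[[21,28,0],[0,0,0],1],[[21,28,0],[0,0,0],1],[[21,28,0],[0,0,0],1],[[21,28,0],[0,0,0],1],[[21,28,0],[0,0,0],1],[[21,28,0],[0,0,0],1],[[21,28,0],[0,0,0],1],[[21,28,0],[0,0,0],1]])

```text
clock: 1.67
eef_pos: [0.3574, -0.2376, 0.2315]
tool_rot: [0.981, 0.192, 0.0, 0.0]
ft_force: [0.6, 0.6, 0.3]
grip_width: 0.0854
grasp_force: 0.0
```

>>> drive_tool(increments=[[[21,28,-10],[0,0,0],1],[[21,28,-10],[0,0,0],1],[[20,28,-10],[0,0,0],1],[[19,28,-10],[0,0,0],1],[[0,0,0],[0,0,0],1],[[0,0,0],[0,0,0],1]])

```text
clock: 2.17
eef_pos: [0.4378, -0.1256, 0.1906]
tool_rot: [0.981, 0.194, -0.001, -0.0]
ft_force: [0.2, -0.5, 0.7]
grip_width: 0.0853
grasp_force: 0.0
```

```bash
python3 - <<'E'
from h import *
o=get_obs();print(o["clock"],o["eef_pos"],o["tool_rot"],o["joint_pos"])
c=camera("wrist");cv2.imwrite("pics/w1.png",c["image"][:,:,::-1]);print(ray(c,320,200))
for q,P,x0 in(("flange_ring",cyl(.028,.02),(.437,-.126)),("tall_collar",cyl(.021,.026),(.447,-.264))):
    for s in silhouettes(q,c): print(q,s["conf"],s["bbox"],*[np.round(a,3) for a in fit([(c,s["bbox"])],P,x0)])
E
```

```text
2.1667 [ 0.4377896  -0.12556848  0.19064447] [ 9.80961469e-01  1.94200580e-01 -8.17580499e-04 -2.50103192e-04] [-2.79123723e-01  1.77507760e-01 -1.83337194e-01  1.21163440e+00
 -3.02261994e-04  2.47158414e+00]
(array([ 0.50405392, -0.09759181,  0.33250564]), array([-0.26897241, -0.13055397, -0.954603  ]))
flange_ring 0.58 [289.7, 146.3, 342.7, 196.8] [ 0.442 -0.125] [ 0.315 -1.517 -0.315  1.648]
tall_collar 0.98 [409.4, 197.7, 448.7, 238.3] [ 0.441 -0.262] [-4.238 -0.98   2.006  1.117]
```

View pics/w1.png

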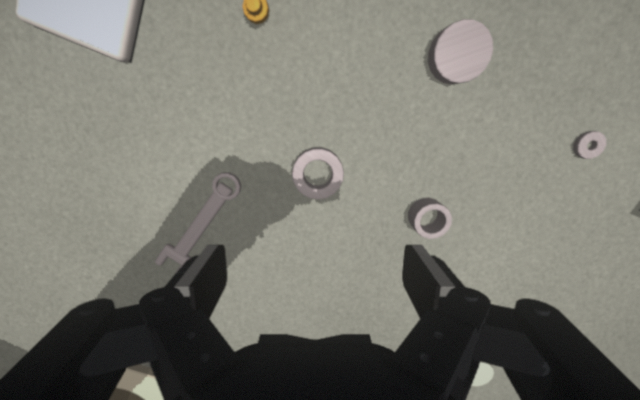

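The ring shows at (318,173), clear of the wrench, and agrees with the other views. Descending onto it.

>>> drive_tool(increments=[[[1,0,-30],[0,0,0],1],[[0,0,-35],[0,0,0],1],[[0,0,-35],[0,0,0],1],[[0,0,-35],[0,0,0],1],[[0,0,-25],[0,0,0],1],[[0,0,-15],[0,0,0],1],[[0,0,-10],[0,0,0],1],[[0,0,0],[0,0,0],1]])

```text
clock: 2.98
eef_pos: [0.4364, -0.1281, 0.0047]
tool_rot: [0.982, 0.191, -0.002, -0.001]
ft_force: [-0.4, -0.1, 0.7]
grip_width: 0.0854
grasp_force: 0.0
```

>>> drive_tool(increments=[[[0,0,0],[0,0,0],0.4],[[0,0,0],[0,0,0],0.4],[[0,0,0],[0,0,0],0.4],[[0,0,0],[0,0,0],0.3],[[0,0,0],[0,0,0],0.3],[[0,0,0],[0,0,0],0.3]])

```text
clock: 3.48
eef_pos: [0.4396, -0.1281, 0.0085]
tool_rot: [0.981, 0.192, 0.001, 0.001]
ft_force: [-2.5, -2.1, 7.8]
grip_width: 0.0535
grasp_force: 61.2
```

>>> drive_tool(increments=[[[0,0,5],[0,0,0],0.3],[[0,0,15],[0,0,0],0.3],[[0,0,30],[0,0,0],0.3],[[0,0,35],[0,0,0],0.3],[[0,0,25],[0,0,0],0.3],[[0,0,0],[0,0,0],0.3]])

```text
clock: 3.98
eef_pos: [0.4427, -0.1282, 0.1224]
tool_rot: [0.981, 0.192, 0.005, 0.003]
ft_force: [0.8, -0.1, -2.6]
grip_width: 0.0533
grasp_force: 64.0
```

```bash
python3 - <<'E'
from h import *
for i in range(2):
    o=get_obs();print(o["clock"],o["eef_pos"],o["tool_rot"],o["grip_width"],o["grasp_force"],o["ft_force"])
c=camera("wrist");cv2.imwrite("pics/w2.png",c["image"][:,:,::-1])
for q in("flange_ring","post_foot","tall_collar"):
    for s in silhouettes(q,c): print(q,s["conf"],s["bbox"])
E
```

```text
3.9833 [ 0.44265098 -0.12822327  0.1223515 ] [0.98134304 0.19217781 0.00518929 0.00257063] 0.05326282266269071 64.0092658996582 [ 0.84435514 -0.05973438 -2.6187201 ]
3.9833 [ 0.44265098 -0.12822327  0.1223515 ] [0.98134304 0.19217781 0.00518929 0.00257063] 0.05326282266269071 64.0092658996582 [ 0.84435514 -0.05973438 -2.6187201 ]
flange_ring 0.67 [258.0, 193.4, 369.0, 304.6]
post_foot 0.89 [2.8, 1.7, 85.5, 55.8]
post_foot 0.15 [448.6, 0.0, 535.2, 87.0]
tall_collar 0.79 [425.5, 221.4, 481.4, 273.4]
```

View pics/w2.png

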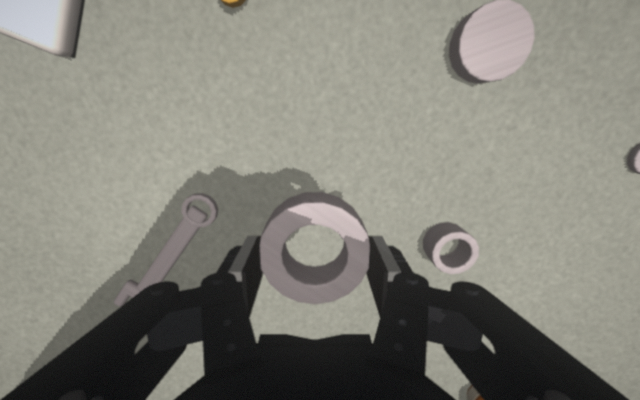

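The ring is held level at (314,249) and its weight of 2.6 N reads right. Moving it short of the post for a look.

>>> drive_tool(increments=[[[1,25,10],[0,0,0],0.3],[[1,35,10],[0,0,0],0.3],[[1,35,10],[0,0,0],0.3],[[1,35,5],[0,0,0],0.3],[[1,35,5],[0,0,0],0.3],[[1,35,0],[0,0,0],0.3],[[1,28,0],[0,0,0],0.3],[[0,0,0],[0,0,0],0.3]])

```text
clock: 4.85
eef_pos: [0.4446, 0.1053, 0.1545]
tool_rot: [0.981, 0.195, -0.001, -0.001]
ft_force: [-0.1, -0.0, -2.3]
grip_width: 0.053
grasp_force: 64.2
```

>>> drive_tool(increments=[[[0,0,0],[0,0,0],0.3],[[0,0,0],[0,0,0],0.3]])

```text
clock: 5.02
eef_pos: [0.4443, 0.1004, 0.1547]
tool_rot: [0.981, 0.192, -0.002, 0.0]
ft_force: [0.2, -0.0, -3.2]
grip_width: 0.0532
grasp_force: 64.2
```

```bash
python3 - <<'E'
from h import *
o=get_obs();print(o["clock"],o["eef_pos"],o["tool_rot"],o["joint_pos"])
stand=np.vstack([box(.075,.05,-.02,0),cyl(.003,.054)])
C={n:camera(n) for n in("wrist","scene","side")};c=C["wrist"];cv2.imwrite("pics/w3.png",c["image"][:,:,::-1])
for n,c in C.items():
    for q in("flange_ring","post_foot"):
        for s in silhouettes(q,c):
            print(n,q,round(s["conf"],2),s["bbox"])
            if q=="flange_ring":
                f=lambda x: bb(proj(c,cyl(.028,.02)+x))-s["bbox"]
                r=least_squares(f,[.45,.1,.16]);print(np.round(r.x,4),np.round(r.fun,1))
            else: print(*[np.round(a,3) for a in fit([(c,s["bbox"])],stand,(.545,.143),.02)])
E
```

```text
5.0167 [0.44431214 0.10043673 0.15471933] [ 9.81312147e-01  1.92412740e-01 -1.92342497e-03  3.27954867e-04] [ 2.22675939e-01  2.07302102e-01 -2.44890921e-01  1.12246759e+00
 -5.43876127e-04  2.97702842e+00]
wrist flange_ring 0.59 [259.0, 191.6, 370.1, 304.2]
[0.4441 0.101  0.1414] [-0.2  0.2  0.2 -0.2]
wrist post_foot 0.96 [239.0, 3.5, 408.1, 159.6]
[0.505 0.122] [ 0.632 -1.101 -0.543 49.436]
wrist post_foot 0.71 [56.7, 0.0, 186.8, 79.4]
[0.436 0.293] [-15.829  -0.68   10.617 128.734]
scene flange_ring 0.67 [274.3, 125.9, 291.2, 144.5]
[ 0.2585  0.2892 -0.0759] [-0.8  0.9  0.8 -0.9]
scene post_foot 0.95 [334.4, 134.6, 403.3, 179.0]
[0.551 0.317] [ 0.289 -3.951 -0.281  1.453]
scene post_foot 0.81 [346.9, 89.2, 405.5, 124.1]
[0.437 0.516] [-0.745 -3.633  0.739  0.983]
scene post_foot 0.79 [291.0, 163.4, 362.6, 219.0]
[0.547 0.145] [-0.981 -1.365  0.968  0.647]
side flange_ring 0.76 [352.1, 167.5, 378.4, 186.7]
[0.4441 0.0901 0.1376] [ 0.  -0.1 -0.   0.1]
side post_foot 0.9 [223.4, 240.8, 308.7, 290.5]
[0.56  0.303] [-1.085 -6.03   1.143  0.733]
side post_foot 0.86 [277.4, 207.2, 354.9, 253.1]
[0.535 0.145] [ 0.028 -1.771 -0.026  0.981]
side post_foot 0.58 [189.4, 315.7, 298.0, 394.6]
[0.452 0.502] [-2.245 -9.2    2.712  0.477]
```

View pics/w3.png

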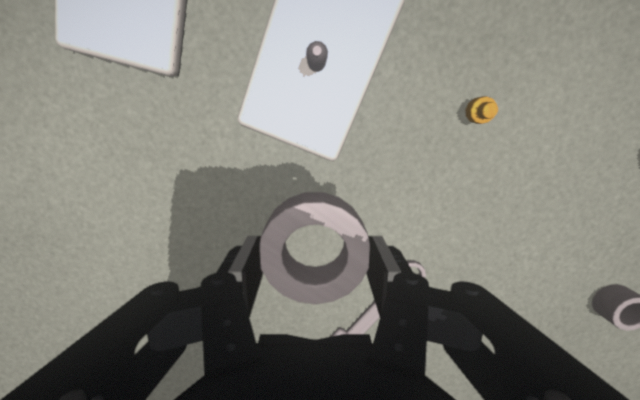

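The post tip shows at (317,48), with the near base corners at (239,122) and (334,159). Computing the post position from these.

```bash
python3 - <<'E'
from h import *
c=camera("wrist")
print("tip",at(c,317,47.5,.074),"foot",at(c,316,69,.02))
for u,v,dx,dy in((239,122,.075,-.05),(334,159,.075,.05)): print(at(c,u,v,.019)+[dx,dy,0])
for n in ("wrist","scene","side"):
    c=camera(n); print(n,proj(c,np.array([[.545,.143,.074],[.545,.143,.02]])))
    if n!="wrist": cv2.imwrite(f"pics/{n}c.png",cv2.resize(c["image"][140:270,250:400,::-1],None,fx=4,fy=4))
i=np.hstack([cv2.imread("pics/scenec.png"),cv2.imread("pics/sidec.png")]);cv2.imwrite("pics/both.png",cv2.resize(i,(800,347)))
E
```

```text
tip [0.54898174 0.14119685 0.074     ] foot [0.54203037 0.13878303 0.02      ]
[0.54945575 0.13684804 0.019     ]
[0.55086701 0.14346503 0.019     ]
wrist [[312.59272553  52.43314902]
 [312.94111106  63.60300761]]
scene [[326.15080076 171.08874221]
 [325.49168218 186.86371094]]
side [[313.190305   204.54682723]
 [313.24179639 224.68968822]]
```

View pics/both.png

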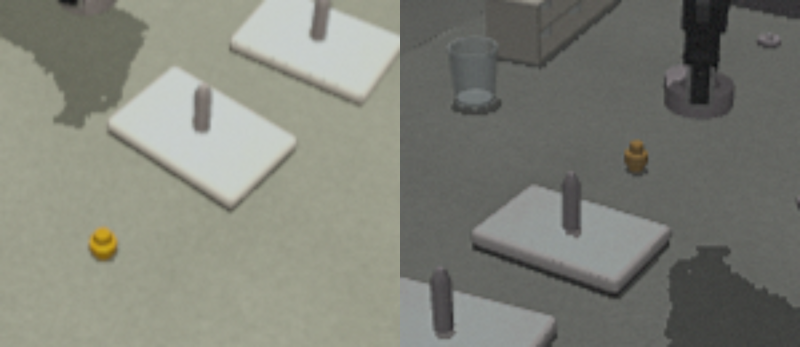

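>>> drive_tool(increments=[[[18,7,0],[0,0,0],0.3],[[22,8,0],[0,0,0],0.3],[[22,9,-5],[0,0,0],0.3],[[20,8,-10],[0,0,0],0.3],[[14,5,-10],[0,0,0],0.3],[[8,3,-5],[0,0,0],0.3],[[0,0,0],[0,0,0],0.3],[[0,0,0],[0,0,0],0.3]])

```text
clock: 6.33
eef_pos: [0.5487, 0.1407, 0.1257]
tool_rot: [0.981, 0.192, -0.001, 0.0]
ft_force: [0.1, -0.2, -2.2]
grip_width: 0.0531
grasp_force: 64.2
```

```bash
python3 - <<'E'
from h import *
o=get_obs();print(o["clock"],o["eef_pos"],o["tool_rot"])
I=[]
for n in("wrist","scene","side"):
    c=camera(n)
    p=proj(c,np.array([o["eef_pos"]+[0,0,-.01],[.547,.1405,.074]]));print(n,p)
    b=(310,250) if n=="wrist" else p.mean(0)
    x,y=int(b[0])-40,int(b[1])-50
    if n=="wrist": x,y=230,170; w,h=160,160
    else: w,h=80,80
    print(x,y,w);I.append(cv2.resize(np.ascontiguousarray(c["image"][y:y+h,x:x+w,::-1]),(400,400),interpolation=2))
    for s in silhouettes("flange_ring",c): print(n,s["conf"],s["bbox"])
cv2.imwrite("pics/tri.png",cv2.resize(np.hstack(I),(800,267)))
E
```

```text
6.3333 [0.54873044 0.1407487  0.12567945] [ 9.81341202e-01  1.92270601e-01 -1.20368318e-03  1.09645521e-04]
wrist [[315.63194407 241.97053937]
 [314.78033181 218.06060612]]
230 170 160
wrist 0.84 [258.2, 192.4, 369.5, 305.7]
scene [[327.34161228 159.26059814]
 [326.13417291 172.05360219]]
286 115 80
scene 0.74 [317.0, 147.3, 338.7, 167.1]
side [[312.2656446  187.44615193]
 [313.02483787 203.86850828]]
272 145 80
side 0.79 [300.3, 174.5, 323.0, 192.0]
```

View pics/tri.png

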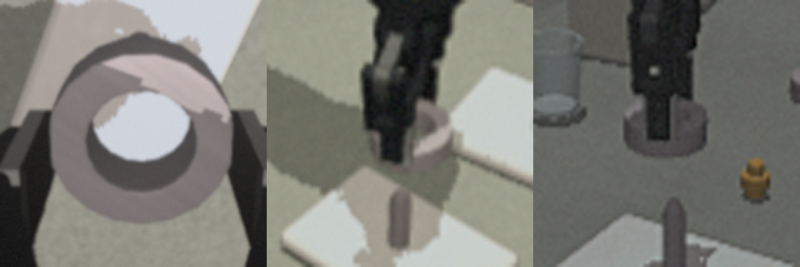

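The crop shows the ring offset from the post by a few millimetres in both views. Triangulating ring and tip with the same cameras.

```bash
python3 - <<'E'
from h import *
a=camera("scene");b=camera("side")
def go(P,obs,x0):
    f=lambda x: np.concatenate([bb(proj(c,P+x))-o for c,o in obs])
    r=least_squares(f,x0);print(np.round(r.x,4),np.round(r.fun,1));return r.x
ring=go(cyl(.028,.02),[(a,[317.2,145,342.2,166.7]),(b,[300.3,174.5,323.,191.5])],[.547,.14,.11])
f=lambda x:np.r_[proj(a,x[None])[0]-[325.9,172.6],proj(b,x[None])[0]-[314.2,205]]
r=least_squares(f,[.547,.14,.074]);print("tip",np.round(r.x,4),np.round(r.fun,1))
# fixed z
for z in(.074,):
    g=lambda x:f(np.r_[x,z]);r=least_squares(g,[.547,.14]);print(r.x,r.fun)
print((r.x-ring[:2])*1000)
E
```

```text
[0.5513 0.1423 0.1172] [-0.9 -1.  -0.6  0.9 -2.1 -1.1  0.5  1.1]
tip [0.5452 0.1403 0.0714] [-0.5 -0.1 -0.4  0. ]
[0.54534462 0.14016223] [-0.40523928 -0.79725157 -0.48135088 -1.00779891]
[-5.90834379 -2.15701698]
```

>>> drive_tool(increments=[[[-5,-3,0],[0,0,0],0.3],[[0,0,0],[0,0,0],0.3],[[0,0,-10],[0,0,0],0.3],[[0,0,-10],[0,0,0],0.3],[[0,0,-7],[0,0,0],0.3],[[0,0,0],[0,0,0],0.3]])

```text
clock: 7.23
eef_pos: [0.5427, 0.1375, 0.0964]
tool_rot: [0.981, 0.192, -0.003, 0.0]
ft_force: [-0.5, -0.2, -1.9]
grip_width: 0.0532
grasp_force: 64.2
```

```bash
python3 - <<'E'
from h import *
o=get_obs();print(o["clock"],o["eef_pos"])
I=[]
for n in("wrist","scene","side"):
    c=camera(n)
    x,y,w={"wrist":(230,170,160),"scene":(286,125,80),"side":(272,155,80)}[n]
    I.append(cv2.resize(np.ascontiguousarray(c["image"][y:y+w,x:x+w,::-1]),(400,400),interpolation=2))
cv2.imwrite("pics/tri2.png",cv2.resize(np.hstack(I),(800,267)))
E
```

```text
7.2333 [0.54268974 0.13746667 0.09640355]
```

View pics/tri2.png

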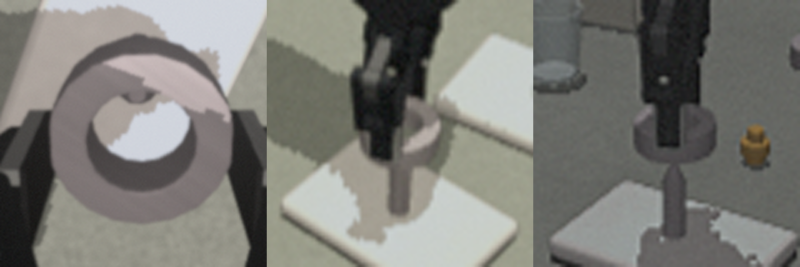

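Post and ring are now aligned in the scene and side crops, and the tip sits in the bore in the wrist view. Lowering.

>>> drive_tool(increments=[[[0,0,-8],[0,0,0],0.3],[[0,0,-10],[0,0,0],0.3],[[0,0,-10],[0,0,0],0.3],[[0,0,-10],[0,0,0],0.3],[[0,0,-10],[0,0,0],0.3],[[0,0,-6],[0,0,0],0.3],[[0,0,0],[0,0,0],0.3]])

```text
clock: 7.97
eef_pos: [0.543, 0.1375, 0.043]
tool_rot: [0.981, 0.192, -0.002, 0.0]
ft_force: [0.1, -0.3, -3.0]
grip_width: 0.0531
grasp_force: 64.2
```

>>> drive_tool(increments=[[[0,0,-3],[0,0,0],0.3],[[0,0,-3],[0,0,0],0.3],[[0,0,0],[0,0,0],0.3]])

```text
clock: 8.22
eef_pos: [0.5447, 0.1379, 0.0391]
tool_rot: [0.981, 0.192, 0.0, 0.0]
ft_force: [0.3, -0.0, -1.9]
grip_width: 0.053
grasp_force: 64.2
```

>>> drive_tool(increments=[[[0,0,-3],[0,0,0],0.3],[[0,0,-3],[0,0,0],0.3],[[0,0,0],[0,0,0],0.3]])

```text
clock: 8.47
eef_pos: [0.5443, 0.1379, 0.0329]
tool_rot: [0.981, 0.192, -0.0, 0.0]
ft_force: [-0.6, -0.1, -2.5]
grip_width: 0.0528
grasp_force: 64.2
```

>>> drive_tool(increments=[[[0,0,-3],[0,0,0],0.3],[[0,0,0],[0,0,0],0.3]])

```text
clock: 8.63
eef_pos: [0.5444, 0.1379, 0.0299]
tool_rot: [0.981, 0.192, -0.0, 0.0]
ft_force: [-0.1, -0.7, -3.7]
grip_width: 0.0532
grasp_force: 64.2
```

>>> drive_tool(increments=[[[0,0,-2],[0,0,0],0.3],[[0,0,0],[0,0,0],0.3]])

```text
clock: 8.8
eef_pos: [0.5448, 0.138, 0.0287]
tool_rot: [0.981, 0.192, 0.0, -0.0]
ft_force: [-0.7, -0.0, 0.1]
grip_width: 0.0532
grasp_force: 64.5
```

>>> drive_tool(increments=[[[0,0,-1],[0,0,0],0.3],[[0,0,0],[0,0,0],0.3]])

```text
clock: 8.97
eef_pos: [0.5448, 0.138, 0.0286]
tool_rot: [0.981, 0.192, 0.0, 0.0]
ft_force: [-3.0, -0.0, 6.1]
grip_width: 0.053
grasp_force: 65.2
```

Seated (TCP 28.6 mm against 8.5 at the grasp, that is 20 mm higher). Releasing and going up.

>>> drive_tool(increments=[[[0,0,1],[0,0,0],0.7],[[0,0,0],[0,0,0],1],[[0,0,0],[0,0,0],1],[[0,0,0],[0,0,0],1],[[0,0,0],[0,0,0],1]])

```text
clock: 9.38
eef_pos: [0.5447, 0.138, 0.0282]
tool_rot: [0.981, 0.192, 0.0, -0.0]
ft_force: [-0.0, 0.3, -0.7]
grip_width: 0.0855
grasp_force: 0.0
```

>>> drive_tool(increments=[[[0,0,10],[0,0,0],1],[[0,0,25],[0,0,0],1],[[0,0,35],[0,0,0],1],[[0,0,35],[0,0,0],1],[[0,0,25],[0,0,0],1],[[0,0,0],[0,0,0],1]])

```text
clock: 9.88
eef_pos: [0.5485, 0.1389, 0.1657]
tool_rot: [0.981, 0.192, 0.006, -0.0]
ft_force: [0.8, 0.1, -0.1]
grip_width: 0.0858
grasp_force: 0.0
```

```bash
python3 - <<'E'
from h import *
o=get_obs();print(o["clock"],o["eef_pos"],o["grip_width"])
I=[]
for n in("wrist","scene","side"):
    c=camera(n)
    for s in silhouettes("flange_ring",c):
        f=lambda x: bb(proj(c,cyl(.028,.02)+[x[0],x[1],.02]))-s["bbox"]
        r=least_squares(f,[.545,.14]);print(n,round(s["conf"],2),s["bbox"],np.round(r.x,4),np.round(r.fun,1))
    for s in silhouettes("tall_collar",c): print(n,"collar",round(s["conf"],2),s["bbox"],fit([(c,s["bbox"])],cyl(.021,.026),(.445,-.263)))
    x,y,w={"wrist":(230,150,160),"scene":(286,145,80),"side":(272,175,80)}[n]
    I.append(cv2.resize(np.ascontiguousarray(c["image"][y:y+w,x:x+w,::-1]),(400,400),interpolation=2))
cv2.imwrite("pics/tri3.png",cv2.resize(np.hstack(I),(800,267)))
E
```

```text
9.8833 [0.54853604 0.13894269 0.16574743] 0.08575229085273864
wrist 0.59 [285.5, 157.1, 343.4, 216.2] [0.549  0.1396] [-1.2 -1.2  1.2  1.3]
wrist collar 0.49 [243.9, 95.0, 387.8, 261.6] (array([0.58979416, 0.20124664]), array([   2.21026141,    1.8613162 ,  -94.11297532, -117.57442125]))
scene 0.65 [313.4, 176.0, 335.7, 196.1] [0.5467 0.1365] [-0.6 -1.3  0.6  1.2]
scene collar 0.72 [152.5, 262.9, 176.4, 284.3] (array([ 0.44468504, -0.26205976]), array([ 0.1704617 , -1.33173668, -0.17620932,  1.2003319 ]))
scene collar 0.58 [292.7, 165.8, 362.1, 220.9] (array([0.62386586, 0.12886133]), array([45.57595216, 32.12110055, -5.20732871, -2.21514139]))
side 0.63 [302.3, 211.5, 325.4, 229.4] [0.5458 0.1389] [-0.5 -1.   0.5  0.9]
side collar 0.66 [407.7, 170.1, 423.5, 181.5] (array([ 0.43743294, -0.25803102]), array([ 0.22493381, -1.4162852 , -0.22108983,  1.18129496]))
```

View pics/tri3.png

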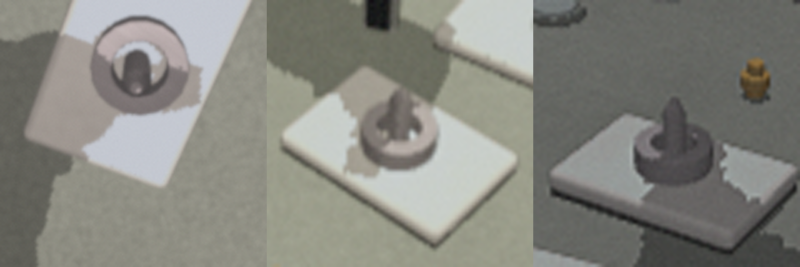

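The wide ring is home: flat and around the post in all three views. Going to the collar.

>>> drive_tool(increments=[[[-8,-25,5],[0,0,0],1],[[-8,-33,5],[0,0,0],1],[[-9,-34,0],[0,0,0],1],[[-8,-33,0],[0,0,0],1],[[-9,-34,0],[0,0,0],1],[[-8,-33,0],[0,0,0],1],[[-9,-34,0],[0,0,0],1],[[-8,-33,0],[0,0,0],1]])

```text
clock: 11.0
eef_pos: [0.4766, -0.1225, 0.1679]
tool_rot: [0.981, 0.192, -0.0, -0.0]
ft_force: [0.8, -0.6, 0.2]
grip_width: 0.0854
grasp_force: 0.0
```

>>> drive_tool(increments=[[[-9,-34,0],[0,0,0],1],[[-9,-34,0],[0,0,0],1],[[-9,-34,0],[0,0,0],1],[[-7,-25,0],[0,0,0],1],[[0,-17,0],[0,0,0],1],[[0,0,0],[0,0,0],1],[[0,0,0],[0,0,0],1],[[0,0,0],[0,0,0],1]])

```text
clock: 11.67
eef_pos: [0.4433, -0.2644, 0.1678]
tool_rot: [0.981, 0.192, -0.0, -0.001]
ft_force: [-0.5, -1.2, -0.3]
grip_width: 0.0856
grasp_force: 0.0
```

```bash
python3 - <<'E'
from h import *
o=get_obs();print(o["clock"],o["eef_pos"],o["tool_rot"],o["grip_width"])
c=camera("wrist");cv2.imwrite("pics/w5.png",c["image"][:,:,::-1])
for s in silhouettes("tall_collar",c): print(round(s["conf"],2),s["bbox"],fit([(c,s["bbox"])],cyl(.021,.026),(.445,-.263)))
E
```

```text
11.6667 [ 0.44334123 -0.26438751  0.16779647] [ 9.81338488e-01  1.92286788e-01 -3.91327092e-04 -6.39734368e-04] 0.08555195798385896
0.81 [296.4, 159.5, 334.0, 204.5] (array([ 0.44251277, -0.26461843]), array([-2.60591601, -0.4622774 ,  2.59009766,  0.51946787]))
```

View pics/w5.png

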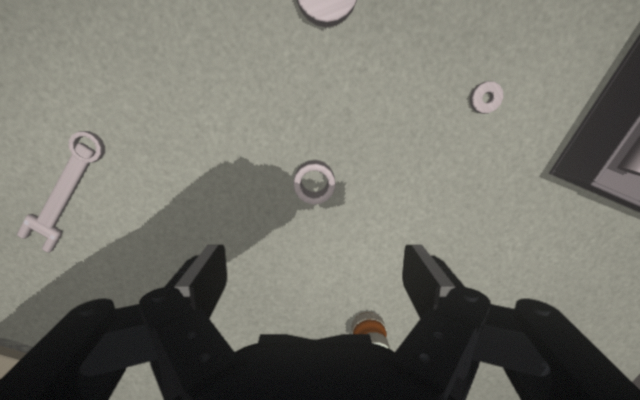

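The collar shows at (315,183), right under the gripper, with nothing within finger reach. Descending.

>>> drive_tool(increments=[[[0,0,-25],[0,0,0],1],[[0,0,-35],[0,0,0],1],[[0,0,-35],[0,0,0],1],[[0,0,-30],[0,0,0],1],[[0,0,-20],[0,0,0],1],[[0,0,-11],[0,0,0],1],[[0,0,0],[0,0,0],1],[[0,0,0],[0,0,0],1]])

```text
clock: 12.43
eef_pos: [0.4435, -0.2639, 0.0119]
tool_rot: [0.981, 0.193, -0.001, -0.001]
ft_force: [0.4, -0.4, 0.4]
grip_width: 0.0854
grasp_force: 0.0
```

>>> drive_tool(increments=[[[0,0,0],[0,0,0],0.4],[[0,0,0],[0,0,0],0.3],[[0,0,0],[0,0,0],0.15],[[0,0,0],[0,0,0],0.15],[[0,0,0],[0,0,0],0.15],[[0,0,0],[0,0,0],0.15],[[0,0,0],[0,0,0],0.15],[[0,0,0],[0,0,0],0.15]])

```text
clock: 13.1
eef_pos: [0.4444, -0.2652, 0.014]
tool_rot: [0.981, 0.192, 0.001, 0.0]
ft_force: [-0.7, 1.5, 7.7]
grip_width: 0.0396
grasp_force: 59.4
```

>>> drive_tool(increments=[[[0,0,5],[0,0,0],0.15],[[0,0,15],[0,0,0],0.15],[[0,0,30],[0,0,0],0.15],[[0,0,35],[0,0,0],0.15],[[0,0,30],[0,0,0],0.15],[[4,15,15],[0,0,0],0.15],[[6,25,5],[0,0,0],0.15],[[8,33,0],[0,0,0],0.15]])

```text
clock: 13.77
eef_pos: [0.4629, -0.1936, 0.15]
tool_rot: [0.982, 0.19, 0.002, 0.002]
ft_force: [0.4, 0.7, -2.6]
grip_width: 0.0396
grasp_force: 60.9
```

>>> drive_tool(increments=[[[8,33,0],[0,0,0],0.15],[[8,33,0],[0,0,0],0.15],[[8,33,0],[0,0,0],0.15],[[8,33,0],[0,0,0],0.15],[[8,33,0],[0,0,0],0.15],[[8,33,0],[0,0,0],0.15],[[8,33,0],[0,0,0],0.15],[[8,33,0],[0,0,0],0.15]])

```text
clock: 14.43
eef_pos: [0.5255, 0.0735, 0.1476]
tool_rot: [0.981, 0.192, -0.0, 0.0]
ft_force: [1.5, -1.1, -1.9]
grip_width: 0.0395
grasp_force: 60.9
```

>>> drive_tool(increments=[[[8,32,0],[0,0,0],0.15],[[6,22,0],[0,0,0],0.15],[[4,12,0],[0,0,0],0.15],[[0,0,0],[0,0,0],0.15],[[0,0,0],[0,0,0],0.15],[[0,0,0],[0,0,0],0.15]])

```text
clock: 14.93
eef_pos: [0.5431, 0.1366, 0.1471]
tool_rot: [0.981, 0.192, -0.001, 0.0]
ft_force: [0.1, -0.0, -2.5]
grip_width: 0.0391
grasp_force: 60.9
```

```bash
cat > chk.py <<'E'
from h import *
o=get_obs();print(o["clock"],o["eef_pos"],o["tool_rot"],o["grip_width"],o["ft_force"])
V={}
for n in("wrist","scene","side"):
    c=camera(n)
    for q,r,h in(("flange_ring",.028,.02),("tall_collar",.021,.026)):
        for s in silhouettes(q,c):
            z=.02 if q[0]=="f" else None
            f=lambda x: bb(proj(c,cyl(r,h)+[x[0],x[1],x[2] if z is None else z]))-s["bbox"]
            k=least_squares(f,np.r_[o["eef_pos"][:2],o["eef_pos"][2]-.013][:3 if z is None else 2]);print(n,q,round(s["conf"],2),s["bbox"],np.round(k.x,4),np.round(k.fun,1))
    print("  model of tip/foot",np.round(proj(c,np.array([[.545,.14,.074],[.545,.14,.02]])),1).tolist())
E
python3 chk.py
```

```text
14.9333 [0.54307936 0.13663908 0.14713273] [ 9.81468567e-01  1.91621818e-01 -6.12143455e-04  3.94584533e-04] 0.039143511903490164 [ 0.07907728 -0.02854917 -2.52606855]
wrist flange_ring 0.62 [279.0, 154.4, 345.7, 212.0] [0.5485 0.1414] [ 0.9 -4.2 -0.9  4.4]
wrist flange_ring 0.32 [614.1, 225.6, 638.8, 277.8] [ 0.5958 -0.1565] [-31.5  -4.2  28.4   7.1]
wrist tall_collar 0.75 [276.1, 206.5, 353.1, 301.7] [0.5378 0.1352 0.1259] [-2.4  2.4  2.4 -2.2]
  model of tip/foot [[312.1, 202.1], [312.5, 184.4]]
scene flange_ring 0.9 [313.0, 175.4, 336.2, 193.4] [0.5433 0.1409] [-0.1 -2.3  0.1  2.2]
scene tall_collar 0.64 [318.1, 139.0, 335.4, 157.9] [0.4908 0.2114 0.0542] [ 0.1 -0.1 -0.1  0.1]
  model of tip/foot [[325.3, 171.8], [324.7, 187.5]]
side flange_ring 0.74 [304.5, 212.0, 327.2, 232.1] [0.538  0.1428] [-0.8  0.   0.8 -0.1]
side tall_collar 0.67 [307.1, 170.3, 323.9, 183.2] [ 0.6636 -0.0598  0.0197] [ 0.9 -0.9 -0.9  0.9]
  model of tip/foot [[313.9, 204.0], [313.9, 224.1]]
```

```bash
python3 - <<'E'
from h import *
o=get_obs();c=camera("wrist");m=silhouettes("tall_collar",c)[0]["region"]
for r in range(204,304,6):
    x=np.flatnonzero(m[r]);print(r,(x.min(),x.max(),len(x)) if len(x) else 0)
g=cv2.cvtColor(c["image"],cv2.COLOR_RGB2GRAY)
print(g[190:320:4,314].tolist())
P=lambda dx,z:np.round(proj(c,o["eef_pos"]+np.array([[dx*.926,dx*.377,z]]))[0],1).tolist()
print([P(d,.013) for d in(-.021,-.014,.014,.021)],[P(d,-.013) for d in(-.021,-.014,.014,.021)])
E
```

```text
204 0
210 (np.int64(298), np.int64(332), 35)
216 (np.int64(289), np.int64(341), 53)
222 (np.int64(284), np.int64(346), 63)
228 (np.int64(281), np.int64(349), 69)
234 (np.int64(279), np.int64(351), 73)
240 (np.int64(277), np.int64(352), 43)
246 (np.int64(276), np.int64(353), 33)
252 (np.int64(275), np.int64(354), 38)
258 (np.int64(275), np.int64(354), 50)
264 (np.int64(275), np.int64(354), 80)
270 (np.int64(275), np.int64(353), 79)
276 (np.int64(276), np.int64(352), 77)
282 (np.int64(280), np.int64(349), 70)
288 (np.int64(285), np.int64(344), 60)
294 (np.int64(296), np.int64(335), 40)
300 0
[93, 90, 99, 122, 89, 84, 83, 82, 82, 130, 125, 125, 215, 213, 213, 214, 213, 208, 147, 75, 74, 76, 77, 77, 78, 123, 122, 128, 149, 150, 151, 150, 148]
[[315.8, 300.2], [315.8, 288.0], [315.9, 235.8], [315.9, 221.9]] [[315.6, 272.6], [315.6, 261.9], [315.6, 216.5], [315.6, 204.4]]
```

The collar sits centred on the TCP to about 1 mm. Moving onto the post line and lowering to just above the tip.

>>> drive_tool(increments=[[[2,2,-10],[0,0,0],0.15],[[0,0,-20],[0,0,0],0.15],[[0,0,-12],[0,0,0],0.15],[[0,0,-5],[0,0,0],0.15],[[0,0,0],[0,0,0],0.15],[[0,0,0],[0,0,0],0.15]])

```text
clock: 15.98
eef_pos: [0.5456, 0.14, 0.1]
tool_rot: [0.981, 0.192, -0.0, -0.0]
ft_force: [-0.6, 0.6, -2.1]
grip_width: 0.0394
grasp_force: 60.9
```

```bash
python3 chk.py; python3 - <<'E'
from h import *
c=camera("wrist");g=cv2.cvtColor(c["image"],cv2.COLOR_RGB2GRAY)
print(g[222:300:3,288:344:4])
o=get_obs();print(np.round(proj(c,np.array([[x,y,.074] for x in(.541,.545,.549) for y in(.136,.140,.144)])),1).tolist())
for n,(x,y) in(("scene",(306,164)),("side",(296,192))):
    g=cv2.cvtColor(camera(n)["image"],cv2.COLOR_RGB2GRAY);print(n,x,y);print(g[y-22:y+22:2,x:x+38:2])
E
```

```text
15.9833 [0.54557854 0.14004299 0.10002643] [ 9.81344181e-01  1.92258968e-01 -2.95245893e-04 -9.52924313e-07] 0.03940697149090885 [-0.56422179  0.64423643 -2.12147752]
wrist flange_ring 0.77 [279.7, 169.0, 357.4, 245.5] [0.5467 0.138 ] [-0.2 -1.4  0.2  1.5]
wrist tall_collar 0.87 [273.4, 209.9, 354.6, 301.0] [0.5395 0.1386 0.0789] [-0.3  0.3  0.3 -0.3]
  model of tip/foot [[315.3, 231.4], [315.1, 203.9]]
scene flange_ring 0.75 [315.2, 174.5, 335.5, 194.5] [0.5449 0.1418] [-1.6 -1.3  1.5  1.2]
scene tall_collar 0.6 [318.0, 152.4, 337.7, 172.9] [0.5532 0.137  0.0978] [ 0.4 -0.3 -0.4  0.3]
scene tall_collar 0.18 [221.1, 288.4, 249.8, 319.6] [ 0.6753 -0.2476  0.1394] [ 0.1 -0.1 -0.1  0.1]
  model of tip/foot [[325.3, 171.8], [324.7, 187.5]]
side flange_ring 0.51 [300.6, 211.6, 325.8, 230.8] [0.5451 0.1429] [ 0.5 -0.3 -0.5  0.3]
side tall_collar 0.75 [303.5, 188.4, 324.7, 200.6] [0.6004 0.0497 0.03  ] [ 2.3 -2.3 -2.3  2.3]
  model of tip/foot [[313.9, 204.0], [313.9, 224.1]]
[[ 78  79  79  78  80  79  79  84  87  88  86  87  87  84]
 [ 77  79  80  89 104 115 122 126 124 114 103  88  89  87
[... 4456 characters left out ...]
  32  31  22  73  74  71  65 102 102 101 101
   99]
 [ 99 100 100 102 105  65  77  72  70  70  75  72  74  61  98  99 100 101
  100]
 [101 101 103 102 104  60  74  74  80  76  74  73  72  55  99  98 100 102
  100]
 [104 103 104 102 104 102  77  71  78  79  72  74  65  93 100 102 101 103
   99]
 [100 101  99 103 101  99 103  95  95  72  94  93 102 100  99  99 103  99
  102]
 [ 99  99  99 101 100  99 100  98  77  81  79 100 100 100 101  98 102 101
  102]
 [100  99  94  97  96  98  97  96  74  78  67 101  98 101 100 100 102 103
  101]
 [ 92 142 149 141 127  88  96  86  70  74  67 103 101 102 101 103 101 101
  100]
 [151 152 153 150 157 150 121 100  74  75  69  76  85 104 104 103 101 101
   99]]
```

In the side view the collar is centred at column ~314.5 and the post at ~314. In the scene view they are at ~326 and ~326, so they are aligned. Lowering slowly while watching the force.

>>> drive_tool(increments=[[[0,0,-6],[0,0,0],0.15],[[0,0,-6],[0,0,0],0.15],[[0,0,-5],[0,0,0],0.15],[[0,0,0],[0,0,0],0.15]])

```text
clock: 16.92
eef_pos: [0.5443, 0.1396, 0.0814]
tool_rot: [0.981, 0.192, -0.002, 0.0]
ft_force: [-0.1, -0.7, -0.9]
grip_width: 0.0393
grasp_force: 60.9
```

>>> drive_tool(increments=[[[0,0,-5],[0,0,0],0.15],[[0,0,-5],[0,0,0],0.15],[[0,0,-5],[0,0,0],0.15],[[0,0,0],[0,0,0],0.15]])

```text
clock: 17.25
eef_pos: [0.5447, 0.1397, 0.0669]
tool_rot: [0.981, 0.192, -0.001, 0.0]
ft_force: [-0.7, -0.7, -2.6]
grip_width: 0.0393
grasp_force: 60.9
```

>>> drive_tool(increments=[[[0,0,-4],[0,0,0],0.15],[[0,0,-4],[0,0,0],0.15],[[0,0,-2],[0,0,0],0.15],[[0,0,0],[0,0,0],0.15]])

```text
clock: 17.58
eef_pos: [0.5452, 0.1398, 0.0577]
tool_rot: [0.981, 0.192, -0.001, 0.0]
ft_force: [-0.6, -0.2, -2.2]
grip_width: 0.0395
grasp_force: 60.9
```

>>> drive_tool(increments=[[[0,0,-2],[0,0,0],0.15],[[0,0,0],[0,0,0],0.15]])

```text
clock: 17.75
eef_pos: [0.5456, 0.1399, 0.0561]
tool_rot: [0.981, 0.192, -0.0, 0.0]
ft_force: [0.3, -0.6, -1.6]
grip_width: 0.0394
grasp_force: 60.9
```

>>> drive_tool(increments=[[[0,0,-1],[0,0,0],0.15],[[0,0,0],[0,0,0],0.15]])

```text
clock: 17.92
eef_pos: [0.5456, 0.14, 0.0553]
tool_rot: [0.981, 0.192, 0.0, -0.0]
ft_force: [-0.3, 0.1, -2.0]
grip_width: 0.0392
grasp_force: 60.9
```

>>> drive_tool(increments=[[[0,0,-1],[0,0,0],0.15],[[0,0,0],[0,0,0],0.15]])

```text
clock: 18.08
eef_pos: [0.5456, 0.1399, 0.0543]
tool_rot: [0.981, 0.192, -0.0, -0.0]
ft_force: [-0.4, -0.5, -2.0]
grip_width: 0.0396
grasp_force: 60.9
```

>>> drive_tool(increments=[[[0,0,-1],[0,0,0],0.15],[[0,0,0],[0,0,0],0.15]])

```text
clock: 18.25
eef_pos: [0.5456, 0.1399, 0.0541]
tool_rot: [0.981, 0.192, 0.0, -0.0]
ft_force: [-1.9, -0.7, 4.1]
grip_width: 0.0398
grasp_force: 61.4
```

The collar makes contact at TCP 54 mm, exactly 40 mm above its bench grasp height, so it is seated. Releasing and retreating.

>>> drive_tool(increments=[[[0,0,1],[0,0,0],0.5],[[0,0,0],[0,0,0],1],[[0,0,0],[0,0,0],1],[[0,0,0],[0,0,0],1],[[0,0,0],[0,0,0],1],[[0,0,0],[0,0,0],1]])

```text
clock: 18.75
eef_pos: [0.5457, 0.14, 0.0543]
tool_rot: [0.981, 0.192, 0.0, -0.0]
ft_force: [-0.5, 0.5, 0.2]
grip_width: 0.0855
grasp_force: 0.0
```

>>> drive_tool(increments=[[[0,0,10],[0,0,0],1],[[0,0,25],[0,0,0],1],[[0,0,35],[0,0,0],1],[[0,0,35],[0,0,0],1],[[0,0,20],[0,0,0],1],[[0,0,0],[0,0,0],1],[[0,0,0],[0,0,0],1]])

```text
clock: 19.33
eef_pos: [0.5468, 0.1402, 0.1817]
tool_rot: [0.981, 0.192, 0.002, -0.0]
ft_force: [-0.7, -0.2, -0.9]
grip_width: 0.0852
grasp_force: 0.0
```

```bash
python3 - <<'E'
from h import *
o=get_obs();print(o["clock"],o["eef_pos"],o["grip_width"],o["ft_force"])
for n in("wrist","scene","side"):
    c=camera(n)
    for q,r,h,z in(("flange_ring",.028,.02,.02),("tall_collar",.021,.026,.04),("blank_disc",.028,.02,0)):
        x0=(.603,-.209) if q[0]=="b" else (.545,.14)
        print(n,q,"expected",np.round(bb(proj(c,cyl(r,h)+[*x0,z])),1),[(round(s["conf"],2),s["bbox"]) for s in silhouettes(q,c)])
E
```

```text
19.3333 [0.54679828 0.14024193 0.18168149] 0.08520812200718901 [-0.72094694 -0.17594305 -0.91840296]
wrist flange_ring expected [286.  154.9 343.  213.2] [(0.92, [286.4, 153.4, 343.3, 200.1])]
wrist tall_collar expected [291.2 165.2 337.9 215.5] [(0.86, [291.2, 167.4, 338.0, 214.6])]
wrist blank_disc expected [584.4 219.8 654.4 272.6] [(0.95, [589.6, 216.4, 640.0, 271.4])]
scene flange_ring expected [313.2 173.6 336.6 196.1] [(0.79, [311.8, 180.3, 339.9, 192.1])]
scene tall_collar expected [316.2 168.  334.2 188.3] [(0.66, [317.3, 166.5, 334.6, 187.8])]
scene blank_disc expected [219.9 287.5 249.6 317.8] [(0.88, [221.5, 286.8, 247.7, 319.5])]
side flange_ring expected [301.9 210.8 326.  230.6] [(0.67, [305.6, 215.0, 326.5, 231.9])]
side tall_collar expected [304.7 202.6 323.  221.5] [(0.68, [304.7, 206.7, 323.6, 221.4])]
side blank_disc expected [348.8 163.4 367.5 177. ] [(0.58, [347.5, 164.9, 369.1, 179.4])]
```

All silhouettes match the expected home poses within network noise, and the disc has not moved.

```bash
python3 -c "
from workcell import job_done
print(job_done())"
```

```text
the job is handed in; nothing more can be done
None
```

I handed the job in at about 19.5 s: the wide ring is home on the base of the nearest stand, the collar rests on it over the same post, and the solid disc is where it started. The final images from all three cameras match those poses, but the hand-in returned no verdict.

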